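Bring the squat jar to the pointer of the reagent carousel and hold it there

TASK

Turn the reagent carousel until the one squat jar stands right in front of the fixed pointer on the carousel's foot, and hold the turntable still there: it springs back to its parked position when let go, so finish while still holding it. Keep the jar and the bottles standing in their places on the turntable, and leave the other things on the bench where they are.

Things in the scene. Friction and masses are not known exactly. Their poses are not given: they have to be found in the camera images.
- carousel_foot: Fixed grey round foot of the carousel, 270 mm across; origin on the bench at the turntable's axis, z up. Its pointer lies along its own -x, which looks away from the robot, within 0.55 rad of straight ahead. It never moves in a run; its place and yaw differ between runs.
- pointer (a point): Inner tip of the pointer, a dark steel arrow on a white tongue that sticks out beyond the turntable's edge, 147 mm from the axis along the foot's -x, 16 mm above the bench. The tongue ends 205 mm from the axis.
- turntable: White disc, 270 mm across, upper face 30 mm above the bench; origin on its axis at bench height. Starts parked; turns up to 2.0 rad both ways about z. A light spring (0.12 N m/rad, friction 0.015 N m) swings it back when let go. Seven places for jars (two empty), 51.4 deg apart at 95 mm radius, each between four 6 mm pins 14 mm tall. Parked, its own -x is within 0.4 rad of the pointer.
- grip_bar (a point): Centre of the black grip bar on top of the turntable's central 18 mm post; it turns with the turntable, has its axes, and lies on its axis, 181 mm above the bench. The bar is 80 mm long along the turntable's y, 24 mm thick along its x, 34 mm tall (164 to 198 mm above the bench).
- squat_jar: The squat jar to bring to the pointer: amber glass, black cap, 52 mm across, 62 mm tall, the only low one on the turntable. Origin at the centre of its underside, 30 mm above the bench. It stands loose in its place, 95 mm from the axis (1.5 mm of play), at the start 0.5 to 1.3 rad from the pointer, on either side.
- bottle_a: Tall narrow-necked amber bottle with black cap, 52 mm across, 98 mm tall, loose in a place of the turntable, 95 mm from the axis; origin at the centre of its underside, 30 mm above the bench. Stays in its place.
- bottle_b: Tall narrow-necked amber bottle with black cap, 52 mm across, 98 mm tall, loose in a place of the turntable, 95 mm from the axis; origin at the centre of its underside, 30 mm above the bench. Stays in its place.
- bottle_c: Tall narrow-necked amber bottle with black cap, 52 mm across, 98 mm tall, loose in a place of the turntable, 95 mm from the axis; origin at the centre of its underside, 30 mm above the bench. Stays in its place.
- bottle_d: Tall narrow-necked amber bottle with black cap, 52 mm across, 98 mm tall, loose in a place of the turntable, 95 mm from the axis; origin at the centre of its underside, 30 mm above the bench. Stays in its place.
- calculator: Bystander: black pocket calculator, 150 x 80 x 14 mm, flat on the bench; origin at the centre of its underside.
- wash_bottle: Bystander: white squeeze bottle, 62 mm across, 165 mm tall with its bent spout; origin at the centre of its underside.
- beaker: Bystander: small open glass beaker, 60 mm across, 70 mm tall; origin at the centre of its underside.
- power_brick: Bystander: white mains adapter, 100 x 55 x 32 mm; origin at the centre of its underside.
- tub: Bystander: white plastic tub with lid, 72 mm across, 75 mm tall; origin at the centre of its underside.
- scoop: Bystander: steel spoon with a wooden handle, 170 mm long, lying flat.
Not all that is in view belongs to the job. What is shaped like the bottle_a but pink or purple is not meant.

How it is judged (in metres and radians):
At the end, for the whole second after the job is handed in: The squat jar is within 10 mm (6 deg) to either side of the line from axis to pointer; the fingers still press on the turntable (over 1 N) and it is still (under 0.06 rad/s); jar and bottles are upright (within 0.12 rad) in their places on it (x of squat_jar in the frame of carousel_foot below -0.07 m and y of squat_jar in the frame of carousel_foot between -0.01 and 0.01 m and contact force between the fingers and turntable above 1 N and angular speed of turntable below 0.06 rad/s and angle between each of squat_jar, bottle_a, bottle_b, bottle_c, bottle_d's own z axis and vertical below 0.12 rad and horizontal distance between squat_jar and carousel_foot between 0.085 and 0.105 m and height (world z) of squat_jar between 0.025 and 0.036 m and horizontal distance between bottle_a and carousel_foot between 0.085 and 0.105 m and height (world z) of bottle_a between 0.025 and 0.036 m and horizontal distance between bottle_b and carousel_foot between 0.085 and 0.105 m and height (world z) of bottle_b between 0.025 and 0.036 m and horizontal distance between bottle_c and carousel_foot between 0.085 and 0.105 m and height (world z) of bottle_c between 0.025 and 0.036 m and horizontal distance between bottle_d and carousel_foot between 0.085 and 0.105 m and height (world z) of bottle_d between 0.025 and 0.036 m); the arm keeps its last pose, push and grip.
It fails at once if the jar or a bottle on the turntable is tipped (more than 0.35 rad) (angle between any of squat_jar, bottle_a, bottle_b, bottle_c, bottle_d's own z axis and vertical above 0.35 rad).
It fails at once if another thing on the bench is shifted by more than 30 mm (distance of any of calculator, wash_bottle, beaker, power_brick, tub, scoop from where it was at the start of the episode above 0.03 m).
It also fails if it takes over 32 s, if anything falls off the work surface, if the arm or the gripper's body presses on something with over 40 N, if the wrist force passes 120 N, or if a joint passes its speed limit or range.

ROBOT

A 6-joint arm with a two-finger parallel gripper is mounted at the origin on the work surface. World frame = base frame: x ahead of the robot, y to its left, z up, the work surface at z = 0. Lengths are in mm, angles in rad, forces in N, time in s.
With the tool pointing down it reaches from about 150 to 775 mm from the base axis. Payload 6.1 kg.
Tool frame: the origin (TCP) lies midway between the tips of the shut fingers; the grasp point (between the pads) lies 19 mm behind it (bot.tcp_to_grasp is the distance from the TCP to the grasp point, in mm); z points along the fingers, y is the line along which they close (so a half turn about z gives the same grasp; the last joint's range is limited). The gripper opens to 85 mm and grips with 20 to 120 N. Pads are 22 mm wide; open, the fingers measure 114 mm over their backs; the gripper's body (76 mm by 85 mm) begins 54 mm behind the grasp point. The pads swing forward as they close: fully open they stand 13 mm farther back than shut.
Start: joints at [-1.267, 0.126, -0.04, 1.405, 0, 1.571], TCP at [157.046, -500.944, 231.295] pointing down, gripper open.
Joint ranges: [-2.72, 2.72], [-0.95, 1.95], [-1.27, 1.35], [-1.78, 2.02], [-1.46, 1.47], [-3.14, 3.14]. Speed limits (rad/s): [2.39, 2.39, 3.01, 3.14, 3.14, 3.14].

INTERFACE

Orientations are given as a unit quaternion [w, x, y, z].
In Python, from plant import bot gives the robot as it stands. The module is installed in compiled form; this text tells all that it offers.
- The arm moves only by the tool arm_command, never from a script. Its argument "moves" is a list of rows, each an object with "travel": the shift along the tool's x, y, z each as a share of 0.25 m, from -1 to 1, a list of three; "yaw": the turn about the tool's z as a share of 1.5 rad, from -1 to 1; "fingers": the opening, from -1 (shut) to 1 (fully open). A call has 1 to 12 rows; each row is the pose to reach, as a shift and turn from the pose commanded when the call began, along the tool's axes at that moment; what a row does not reach only later rows make up. A row lasts 1/10 s, in which the tool goes at most 50 mm and 8.59 degrees, less where a joint would pass 70% of its speed; a pose out of reach is approached as far as the arm can. A call with a number of a shift or a turn outside -1 to 1 is refused whole. A call with a gripper value outside its range is refused whole. The fingers move at their own pace and stop on an object; "squeeze" is the grip in N (left out, the last holds). Time passes only in rows, so rows that repeat a pose let the fingers close. It gives the time, the measured TCP pose, the force, the opening and the grip force at its end, in the units of the state.
- bot.state(): the state, without advancing time (a new reading comes with each control period).
- bot.camera(name): name is "side" or "top" or "wrist"; returns the picture (384x512x3 uint8, red, green, blue); there is no depth.
- bot.camera_model(name): a dict with "fx", "fy", "cx", "cy" (pixels), "R" (3x3) and "t" (3): a world point X has camera coordinates R X + t; the wrist camera has in their place "tool_from_camera" (4x4, takes a point from camera to tool coordinates, whose origin is the TCP and whose axes are the flange's). Camera axes: x right, y down, z forward; pixel columns grow to the right and rows downward; lengths in mm; the calibration is good to about 2 mm. The wrist camera is an equidistant fisheye: a pixel r from the principal point sees the ray r / f radians off the axis. A picture is of the moment at which its call begins: read the wrist's pose just before it. camera_model takes no time and is no camera call.
- bot.hand_in(): hands the job in; it is judged then, once.
The state is a dict: "time": time; "qpos": joint angles; "dq": joint speeds; "tau": joint torques, N m; "ee_pos": TCP position; "ee_rot": TCP orientation; "ft_force": force on the tool from outside, world axes, zero at the start; "wrist_torque": the same for the moment, N m; "gripper_width": finger opening in mm; "grip_force": force on a finger pad.
Only numpy, scipy, OpenCV 4.12 (cv2) and the standard library are available. Lean on these libraries where they do the work, as an engineer would, in place of code of your own. Each camera call takes 0.05 s, during which the arm holds its last target. There are 200 camera calls.

## Working session

There is one attempt and no reset: what is moved stays moved. The work goes in short steps, Python scripts to look and compute and a tool call to move; the robot and the scene stay as the last step left them, time stands still between calls to the robot, and variables do not carry over. Pictures are saved under pics/ and viewed, at most 10 in all, crops included, and the job is handed in when it is done.

Besides the shell and the picture viewer there is one more tool, called in YAML: its name, and indented under it one key for each argument. arm_command: Moves the arm, as the interface text tells. Its arguments: {"type":"object","properties":{"moves":{"type":"array","items":{"type":"object","properties":{"travel":{"type":"array","items":{"type":"number"}},"yaw":{"type":"number"},"fingers":{"type":"number"}}}},"squeeze":{"type":"number"}},"required":["moves"]}

```bash
mkdir -p pics; python3 - <<'E'
from plant import bot
import cv2,numpy as np
for n in ("side","top"):
    im=bot.camera(n); cv2.imwrite(f"pics/{n}0.png",im[:,:,::-1]); m=bot.camera_model(n); print(n,m)
print(bot.camera_model("wrist")); print(bot.state())
a=[cv2.imread(f"pics/{n}0.png") for n in("side","top")]
E
```

```text
side {'fx': 419.1879294394425, 'fy': 419.1879294394425, 'cx': 256.63677474005556, 'cy': 192.71378155778078, 'R': array([[-0.99170304, -0.12793356, -0.01257308],
       [-0.08690878,  0.73931424, -0.66772848],
       [ 0.09472034, -0.66109565, -0.74429873]]), 't': array([ 543.8899915 ,  131.65839127, 1153.08527017])}
top {'fx': 440.0740673667453, 'fy': 440.0740673667453, 'cx': 259.13245940945666, 'cy': 194.65044453902183, 'R': array([[ 0.01657298, -0.99981915,  0.00932777],
       [-0.98348035, -0.01798257, -0.18011951],
       [ 0.18025467, -0.00618856, -0.98360051]]), 't': array([  28.71994089,  588.05994684, 1075.52099761])}
{'fx': 297.3186396354542, 'fy': 297.3186396354542, 'cx': 254.79844297056607, 'cy': 190.19261802258683, 'tool_from_camera': array([[-3.80965647e-04, -9.55075405e-01, -2.96362660e-01,
         7.47952467e+01],
       [ 9.99999764e-01, -5.33416043e-04,  4.33546473e-04,
         7.30294603e-01],
       [-5.72154171e-04, -2.96362425e-01,  9.55075382e-01,
        -1.41727163e+02],
       [ 0.00000000e+00,  0.00000000e+00,  0.00000000e+00,
         1.00000000e+00]])}
{'time': 0.1, 'qpos': array([-1.26698122e+00,  1.26334006e-01, -4.04480819e-02,  1.40539053e+00,
       -1.53551263e-05,  1.57079518e+00]), 'dq': array([-0.00180284, -0.00068804,  0.00227359, -0.00141782, -0.00204199,
        0.00132411]), 'tau': array([-3.43527036e-04, -4.36900163e+01,  3.53609419e+01,  1.35068354e-02,
       -5.75276181e-05,  2.85801079e-06]), 'ee_pos': array([ 156.95510664, -500.63526777,  230.62579424]), 'ee_rot': array([-6.79060408e-04,  9.88483896e-01,  1.51324534e-01, -1.11721864e-04]), 'ft_force': array([-0.47116859, -0.05276641, -0.06797036]), 'wrist_torque': array([0.0343926 , 0.02677051, 0.05897919]), 'grip_force': 0.0, 'gripper_width': 85.27383633549617}
```

View pics/top0.png

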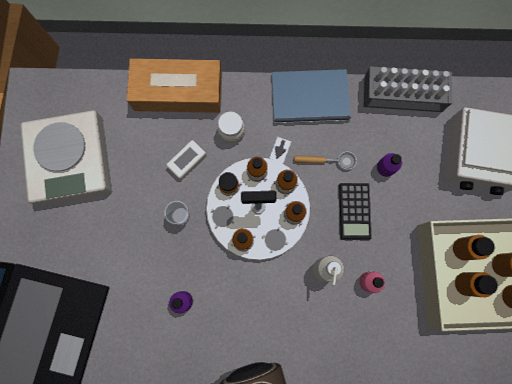

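View pics/side0.png

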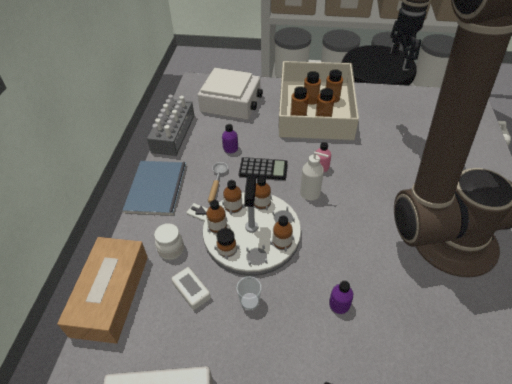

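Top view: disc centre is about (258,208), pointer (281,148), squat jar (228,183), grip bar (258,197). I'll enlarge both views to measure.

```bash
python3 - <<'E'
import cv2,numpy as np
t=cv2.imread("pics/top0.png")[130:270,195:325]; s=cv2.imread("pics/side0.png")[155:280,180:310]
t=cv2.resize(t,None,fx=4,fy=4,interpolation=cv2.INTER_CUBIC)
cv2.imwrite("pics/tz.png",t)
cv2.imwrite("pics/sz.png",cv2.resize(s,None,fx=4,fy=4,interpolation=cv2.INTER_CUBIC))
E
```

```text
(no output)
```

View pics/tz.png

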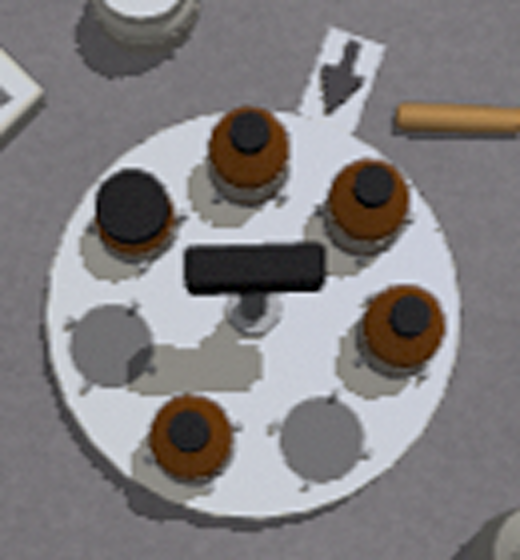

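View pics/sz.png

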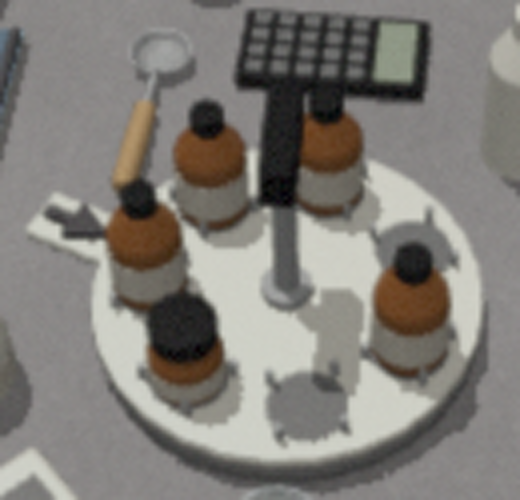

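The zoomed top view shows the jar cap at (133,205), arrow tip at (333,114) and empty places at (111,345) and (321,439). In the side zoom the cap is at (183,318) and the empty places are at (308,405) and (415,250).

```bash
cat >h.py <<'E'
import numpy as np,cv2
from plant import bot
M={n:bot.camera_model(n) for n in("top","side")}
off={"top":(195,130),"side":(180,155)}
def px(n,p): return (np.array(p,float)+.5)/4-.5+off[n]
def ray(n,uv):
    m=M[n];d=m["R"].T@np.array([(uv[0]-m["cx"])/m["fx"],(uv[1]-m["cy"])/m["fy"],1]);return -m["R"].T@m["t"],d
def atz(n,uv,z):
    c,d=ray(n,uv);return (c+d*(z-c[2])/d[2])[:2]
def tri(a,b):
    (c1,d1),(c2,d2)=ray("top",a),ray("side",b)
    s=np.linalg.lstsq(np.c_[d1,-d2],c2-c1,rcond=None)[0];p,q=c1+d1*s[0],c2+d2*s[1];return (p+q)/2,np.linalg.norm(p-q)
E
python3 - <<'E'
from h import *
from scipy.optimize import least_squares
for k,a,b in [("cap",(133,205),(183,318)),("e1",(111,345),(308,405)),("e2",(321,439),(415,250)),("tip",(333,114),(105,235)),("bartop",(255,262),(286,140)),("tongue_end",(357,36),(44,211))]:
    print(k,*tri(px("top",a),px("side",b)), atz("top",px("top",a),{"cap":92,"bartop":198}.get(k,30 if k[0]=="e" else 16)))
for n in M:
    im=cv2.imread(f"pics/{n}0.png"); g=cv2.cvtColor(im,cv2.COLOR_BGR2GRAY)
    c0=np.array([258,208.]) if n=="top" else np.array([252,228.])
    P=[]
    for a in np.linspace(0,2*np.pi,120,endpoint=False):
        r=np.arange(25,75,.25);u=c0[0]+r*np.cos(a);v=c0[1]+r*np.sin(a)
        w=cv2.remap(g,u.astype(np.float32)[None],v.astype(np.float32)[None],1)[0].astype(float)
        d=w[:-8]-w[8:]; i=np.flatnonzero(d>45)
        if len(i):
            # last strong falling edge
            j=i[-1]; j=max(range(max(0,j-10),j+1),key=lambda k:d[k])+4
            P.append(atz(n,(u[j],v[j]),30))
    P=np.array(P);f=least_squares(lambda p:np.hypot(*(P-p[:2]).T)-135,P.mean(0),loss="soft_l1",f_scale=1.5)
    print(n,"centre",f.x,np.median(abs(f.fun)))
E
```

```text
cap [613.21475612 117.66785064  90.22513078] 1.8681868659463894 [613.78926355 117.54281849]
e1 [532.49881601 133.33669076  29.23311182] 3.2434789825202404 [534.03125036 133.21469247]
e2 [474.16545871  -3.54628524  29.1582562 ] 2.9156915965251597 [475.55724222  -3.60522028]
tip [698.82390227 -10.67836191   3.96168739] 0.6729796440151631 [695.21049952 -10.08634815]
bartop [558.45123362  41.63353258 183.4740529 ] 7.942355103236625 [559.83928461  41.54179496]
tongue_end [750.63089934 -26.46665526   6.41492003] 4.992965124761744 [750.19266505 -25.89927466]
top centre [559.86422263  41.72922397] 0.9215534408188262
side centre [557.09692039  44.05219798] 0.9211711435229972
```

arm_command:
  moves:
    - {"travel": [0.2, -0.15, -0.04], "yaw": 0, "fingers": 1}
    - {"travel": [0.4, -0.3, -0.04], "yaw": 0, "fingers": 1}
    - {"travel": [0.55, -0.4, -0.04], "yaw": 0, "fingers": 1}
    - {"travel": [0.7, -0.5, -0.04], "yaw": 0, "fingers": 1}
    - {"travel": [0.82, -0.59, -0.04], "yaw": 0, "fingers": 1}
    - {"travel": [0.92, -0.67, -0.04], "yaw": 0, "fingers": 1}
    - {"travel": [1, -0.73, -0.04], "yaw": 0, "fingers": 1}
    - {"travel": [1, -0.73, -0.04], "yaw": 0, "fingers": 1}

```text
time: 0.9
ee_pos: [342.1, -249.8, 241.1]
ee_rot: [-0.0, 0.988, 0.153, 0.0]
ft_force: [0.5, 0.3, -0.4]
gripper_width: 85.4
grip_force: 0.0
```

arm_command:
  moves:
    - {"travel": [0.16, -0.12, 0], "yaw": -0.1, "fingers": 1}
    - {"travel": [0.32, -0.24, 0], "yaw": -0.2, "fingers": 1}
    - {"travel": [0.46, -0.34, 0], "yaw": -0.3, "fingers": 1}
    - {"travel": [0.6, -0.44, 0], "yaw": -0.4, "fingers": 1}
    - {"travel": [0.72, -0.52, 0], "yaw": -0.5, "fingers": 1}
    - {"travel": [0.82, -0.6, 0], "yaw": -0.6, "fingers": 1}
    - {"travel": [0.9, -0.65, 0], "yaw": -0.7, "fingers": 1}
    - {"travel": [0.95, -0.69, 0], "yaw": -0.8, "fingers": 1}
    - {"travel": [0.95, -0.69, 0], "yaw": -0.876, "fingers": 1}
    - {"travel": [0.95, -0.69, 0], "yaw": -0.876, "fingers": 1}
    - {"travel": [0.95, -0.69, 0], "yaw": -0.876, "fingers": 1}

```text
time: 2.0
ee_pos: [515.8, -17.0, 241.0]
ee_rot: [-0.0, 0.692, 0.722, -0.0]
ft_force: [0.5, 0.2, 0.3]
gripper_width: 85.3
grip_force: 0.0
```

```bash
cat >rel.py <<'E'
from h import *
from scipy.spatial.transform import Rotation as Ro
s=bot.state();q=s["ee_rot"];R=Ro.from_quat([q[1],q[2],q[3],q[0]]).as_matrix()
print("t",s["time"],"p",s["ee_pos"].round(1),"tool y yaw",np.arctan2(R[1,1],R[0,1]).round(4),"q",s["qpos"].round(3),"F",s["ft_force"].round(1),"w",s["gripper_width"],s["grip_force"])
E
cat >wv.py <<'E'
from rel import *
m=bot.camera_model("wrist");im=bot.camera("wrist");T=m["tool_from_camera"]
def wp(X):
    c=np.linalg.inv(T)@np.r_[R.T@(np.array(X)-s["ee_pos"]),1];r=np.hypot(c[0],c[1]);th=np.arctan2(r,c[2])
    return m["fx"]*th*c[0]/r+m["cx"],m["fy"]*th*c[1]/r+m["cy"]
def wat(uv,z):
    a=np.array([uv[0]-m["cx"],uv[1]-m["cy"]])/m["fx"];th=np.hypot(*a)
    d=R@T[:3,:3]@np.r_[a/th*np.sin(th),np.cos(th)];c=R@T[:3,3]+s["ee_pos"]
    return (c+d*(z-c[2])/d[2]).round(1)
E
python3 - <<'E'
from wv import *
print((R.T@(np.array([559.3,42.3,162])-s["ee_pos"])/250).round(3))
cv2.imwrite("pics/w1.png",im[:,:,::-1])
for k,X in dict(axis30=(559.3,42.3,30),bar=(559.3,42.3,198),tip=(559.3+147*np.cos(-.35),42.3+147*np.sin(-.35),16),jar=(559.3+95*np.cos(.945),42.3+95*np.sin(.945),92)).items(): print(k,np.round(wp(X)))
E
```

```text
t 2.0 p [515.8 -17.  241. ] tool y yaw 0.0436 q [-0.033  0.11  -0.036  1.425 -0.     1.494] F [0.5 0.2 0.3] w 85.29844759912153 0.0
[0.229 0.184 0.316]
axis30 [294. 116.]
bar [329. 130.]
tip [390. 162.]
jar [361.  49.]
```

View pics/w1.png

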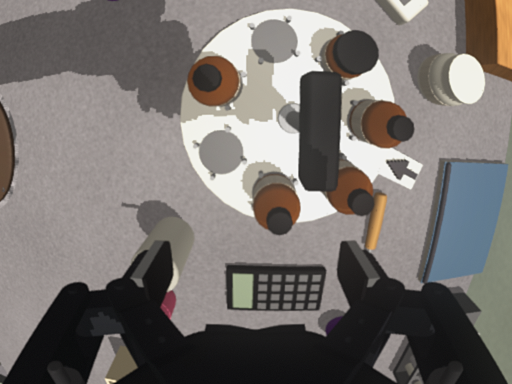

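The wrist view shows the post at (289,117), arrow tip (387,161), jar cap (355,52), and empty places (274,41) and (221,152), all close to the predictions. I'll refine from these.

```bash
python3 - <<'E'
from wv import *
e1,e2=wat((274,41),30),wat((221,152),30)
print(e1,e2,"tip",wat((387,161),16),"tongue ends",wat((423,165),16),wat((413,188),16))
# axis from e1,e2 (95 radius, 102.86 deg apart)
mid=(e1+e2)[:2]/2;d=(e2-e1)[:2];n=np.array([-d[1],d[0]]);n/=np.linalg.norm(n);h=95*np.cos(np.radians(51.43))
for sg in(1,-1):print(np.linalg.norm(d),"exp",2*95*np.sin(np.radians(51.43)),mid+sg*n*h)
g=cv2.cvtColor(im,cv2.COLOR_RGB2GRAY)
P=[]
for a in np.linspace(0,2*np.pi,120,endpoint=False):
    r=np.arange(70,150,.25);u=289+r*np.cos(a);v=117+r*np.sin(a)
    w=cv2.remap(g,u.astype(np.float32)[None],v.astype(np.float32)[None],1)[0].astype(float)
    D=w[:-8]-w[8:];i=np.flatnonzero(D>45)
    if len(i): P.append(wat((u[i[-1]],v[i[-1]]),30)[:2])
P=np.array(P)
from scipy.optimize import least_squares
f=least_squares(lambda p:np.hypot(*(P-p[:2]).T)-135,[559,42],loss="soft_l1",f_scale=1.5);print(len(P),f.x,np.median(abs(f.fun)))
E
```

```text
t 2.05 p [515.8 -17.  241.1] tool y yaw 0.0437 q [-0.033  0.11  -0.037  1.425 -0.     1.494] F [ 0.2 -0.8 -0.6] w 85.41724928655438 0.0
[530.9 130.5  30. ] [473.7  -5.5  30. ] tip [692.5  -7.4  16. ] tongue ends [752.2  -8.7  16. ] [741.7 -43.1  16. ]
147.53928290458782 exp 148.55093529486595 [556.89723147  39.53704676]
147.53928290458782 exp 148.55093529486595 [447.70276853  85.46295324]
97 [557.89669475  43.12142444] 9.176102887341756
```

arm_command:
  moves:
    - {"travel": [0.12, 0.09, 0], "yaw": 0, "fingers": 1}
    - {"travel": [0.226, 0.179, 0], "yaw": 0, "fingers": 1}
    - {"travel": [0.226, 0.179, 0], "yaw": 0, "fingers": 1}
    - {"travel": [0.226, 0.179, 0.1], "yaw": 0, "fingers": 1}
    - {"travel": [0.226, 0.179, 0.2], "yaw": 0, "fingers": 1}
    - {"travel": [0.226, 0.179, 0.28], "yaw": 0, "fingers": 1}
    - {"travel": [0.226, 0.179, 0.316], "yaw": 0, "fingers": 1}
    - {"travel": [0.226, 0.179, 0.316], "yaw": 0, "fingers": 1}
    - {"travel": [0.226, 0.179, 0.316], "yaw": 0, "fingers": 0}
    - {"travel": [0.226, 0.179, 0.316], "yaw": 0, "fingers": -0.2}
  squeeze: 30

```text
time: 3.1
ee_pos: [558.7, 42.0, 163.7]
ee_rot: [0.001, 0.69, 0.723, 0.001]
ft_force: [0.0, 0.3, 0.3]
gripper_width: 59.2
grip_force: 0.0
```

arm_command:
  moves:
    - {"travel": [0, 0, 0], "yaw": 0, "fingers": -1}
    - {"travel": [0, 0, 0], "yaw": 0, "fingers": -1}
    - {"travel": [0, 0, 0], "yaw": 0, "fingers": -1}
    - {"travel": [0, 0, 0], "yaw": 0, "fingers": -1}
    - {"travel": [0, 0, 0], "yaw": 0, "fingers": -1}
    - {"travel": [0, 0, 0], "yaw": 0, "fingers": -1}
  squeeze: 30

```text
time: 3.7
ee_pos: [557.1, 42.1, 163.0]
ee_rot: [-0.0, 0.69, 0.724, -0.0]
ft_force: [-6.3, 0.2, 7.2]
gripper_width: 23.8
grip_force: 34.0
```

```bash
python3 rel.py
```

```text
t 3.7 p [557.1  42.1 163. ] tool y yaw 0.0471 q [ 0.075  0.198 -0.103  1.271 -0.     1.599] F [-6.3  0.2  7.2] w 23.76327196840594 33.954400420188904
```

arm_command:
  moves:
    - {"travel": [0, 0, 0], "yaw": 0.02, "fingers": -1}
    - {"travel": [0, 0, 0], "yaw": 0.07, "fingers": -1}
    - {"travel": [0, 0, 0], "yaw": 0.13, "fingers": -1}
    - {"travel": [0, 0, 0], "yaw": 0.19, "fingers": -1}
    - {"travel": [0, 0, 0], "yaw": 0.25, "fingers": -1}
    - {"travel": [0, 0, 0], "yaw": 0.31, "fingers": -1}
    - {"travel": [0, 0, 0], "yaw": 0.37, "fingers": -1}
    - {"travel": [0, 0, 0], "yaw": 0.42, "fingers": -1}
    - {"travel": [0, 0, 0], "yaw": 0.45, "fingers": -1}
    - {"travel": [0, 0, 0], "yaw": 0.46, "fingers": -1}

```text
time: 4.7
ee_pos: [558.0, 41.9, 163.1]
ee_rot: [0.0, 0.894, 0.447, 0.0]
ft_force: [-3.0, -1.4, 6.0]
gripper_width: 24.2
grip_force: 34.0
```

arm_command:
  moves:
    - {"travel": [0, 0, 0], "yaw": 0.02, "fingers": -1}
    - {"travel": [0, 0, 0], "yaw": 0.07, "fingers": -1}
    - {"travel": [0, 0, 0], "yaw": 0.13, "fingers": -1}
    - {"travel": [0, 0, 0], "yaw": 0.19, "fingers": -1}
    - {"travel": [0, 0, 0], "yaw": 0.25, "fingers": -1}
    - {"travel": [0, 0, 0], "yaw": 0.31, "fingers": -1}
    - {"travel": [0, 0, 0], "yaw": 0.36, "fingers": -1}
    - {"travel": [0, 0, 0], "yaw": 0.39, "fingers": -1}
    - {"travel": [0, 0, 0], "yaw": 0.397, "fingers": -1}
    - {"travel": [0, 0, 0], "yaw": 0.397, "fingers": -1}
    - {"travel": [0, 0, 0], "yaw": 0.397, "fingers": -1}

```text
time: 5.8
ee_pos: [558.4, 41.4, 163.1]
ee_rot: [0.001, 0.986, 0.166, 0.0]
ft_force: [-0.9, -4.9, 5.6]
gripper_width: 23.8
grip_force: 33.9
```

```bash
python3 - <<'E'
from wv import *
a=im[:,:,::-1]; a=a.copy()
t=bot.camera("top")[130:270,190:330,::-1]; si=bot.camera("side")[150:290,170:320,::-1]
f=lambda x:cv2.resize(x,(400,int(400*x.shape[0]/x.shape[1])),interpolation=cv2.INTER_CUBIC)
z=np.zeros((400,800,3),np.uint8); x=f(t);y=f(si);z[:x.shape[0],:400]=x[:400];z[:y.shape[0],400:]=y[:400]
cv2.imwrite("pics/after.png",z);cv2.imwrite("pics/w2.png",a)
E
```

```text
t 5.8 p [558.4  41.4 163.1] tool y yaw -1.2379 q [ 7.500e-02  1.980e-01 -1.030e-01  1.269e+00 -2.000e-03  2.883e+00] F [-0.9 -4.9  5.6] w 23.816790856338617 33.854257464408875
```

View pics/after.png

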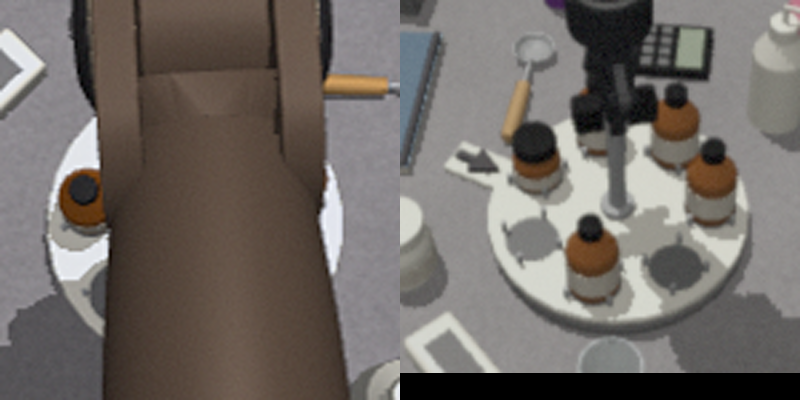

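View pics/w2.png

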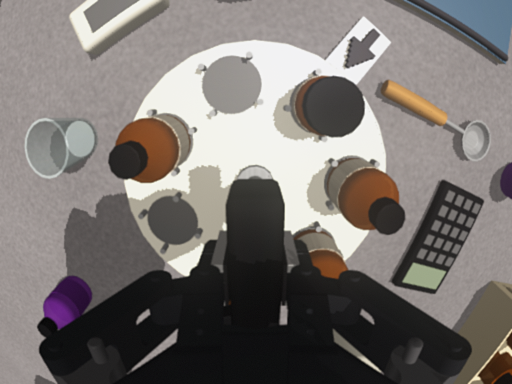

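The side and wrist views show the jar next to the arrow and everything upright. In the wrist view the cap is at (334,106), the arrow tip at (349,68) and the empty places at (231,84) and (172,219). I'll check the angle numerically.

```bash
python3 - <<'E'
from wv import *
A=np.array([558.2,41.6])
def an(p,A=A): d=np.array(p)[:2]-A;return np.arctan2(d[1],d[0]).round(3),np.hypot(*d).round(1)
for k,uv,z in [("cap",(334,106),92),("tip",(349,68),16),("tend",(373,28),16),("e1",(231,84),30),("e2",(172,219),30)]: 
    p=wat(uv,z);print("w",k,p,an(p), an(p,A+[2,2]),an(p,A-[2,2]))
for k,uv,z in [("cap",(136,143),92),("tip",(97,172),16),("tend",(62,160),16),("e1",(134,238),30),("e2",(276,266),30)]:
    p=atz("side",np.array(uv)/2.667+[170,150],z);print("s",k,p.round(1),an(p))
E
```

```text
t 5.95 p [558.4  41.4 163.1] tool y yaw -1.2379 q [ 7.500e-02  1.980e-01 -1.030e-01  1.269e+00 -2.000e-03  2.883e+00] F [-2.9 -4.6  4.9] w 23.50174618891156 33.85611355304718
w cap [645.9  10.   92. ] (np.float64(-0.346), np.float64(93.2)) (np.float64(-0.374), np.float64(92.1)) (np.float64(-0.319), np.float64(94.5))
w tip [693.7 -11.   16. ] (np.float64(-0.37), np.float64(145.4)) (np.float64(-0.388), np.float64(144.2)) (np.float64(-0.353), np.float64(146.5))
w tend [744.9 -21.1  16. ] (np.float64(-0.324), np.float64(196.9)) (np.float64(-0.337), np.float64(195.7)) (np.float64(-0.311), np.float64(198.2))
w e1 [637.3  90.3  30. ] (np.float64(0.552), np.float64(92.9)) (np.float64(0.545), np.float64(90.1)) (np.float64(0.559), np.float64(95.6))
w e2 [491.9 107.3  30. ] (np.float64(2.361), np.float64(93.3)) (np.float64(2.391), np.float64(93.4)) (np.float64(2.33), np.float64(93.4))
s cap [641.7  20.3] (np.float64(-0.25), np.float64(86.2))
s tip [693.6   2.6] (np.float64(-0.28), np.float64(140.9))
s tend [735.   -9.4] (np.float64(-0.281), np.float64(184.0))
s e1 [634.9  93.2] (np.float64(0.592), np.float64(92.4))
s e2 [489.1 109.7] (np.float64(2.363), np.float64(97.0))
```

The jar is within about 0.03 rad of the pointer line in both views (tolerance 0.105), so I'm handing in while still holding the bar.

```bash
python3 -c "
from plant import bot
print(bot.hand_in())"
```

```text
the job is handed in; nothing more can be done
None
```

I handed the job in with the squat jar about 0.03 rad or less off the pointer line (limit about 0.105 rad), all bottles in view upright, and the gripper still holding the turntable; no pass or fail result came back.

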